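# Uncap the weighing cell and balance the fallen check weight on its domed load button

### The job

The weighing cell is due for its daily check. Take the dust cap off it and stand the cap on the worktop, open side down; then pick up the larger of the two fallen knob weights, turn it upright and set it gently on the crown of the cell's domed load button, centred so that it balances there level and at rest on its own. Do not press or knock the cell hard, and leave everything else standing where it is.

Things in the scene. Friction and masses are not known exactly. Their poses are not given: they have to be found in the camera images.
- cell: Weighing cell, fixed: round aluminium flange 160 mm across and 10 mm high with a ring of bolts, on it a low grey housing that tapers up to a flat shoulder 92 mm across, 38 mm up; in the middle a convex polished steel load button, 65 mm across, spherical (radius 80 mm), crown 45 mm up. A display pod 66 mm wide, 40 mm high, reaches 106 mm out on its -x side. Origin: centre of the underside; z up.
- crown (a point): The highest point of the domed load button, on the cell's vertical axis, 45 mm above the worktop. Here the weight must bear.
- dust_cap: Black plastic dust cap over the load button, standing loosely on the housing's shoulder: a round cup, open side down, 73 to 76 mm across and 15.5 mm high, with a round moulded grip 23 mm across on top (from 22 to 35.5 mm above the rim). Inside 68 mm across, 12.5 mm deep. About 35 g. Origin: centre of the open rim's plane; z points up through the grip.
- weight_large: The larger steel knob weight (about 500 g), at first lying on its side: body 46 mm in diameter and 34 mm high with a flat foot, above it a neck 14 mm across, then a round knob 24 mm across (44 to 57 mm from the foot). 57 mm long over all, centre of mass 21 mm from the foot. Origin: centre of the flat foot; z points from foot to knob: level when it lies, up when it stands.
- weight_large_foot (a point): Centre of the flat foot of the larger weight.
- weight_small: The smaller steel knob weight (about 200 g), also lying on its side; not to be used. Body 31 mm in diameter and 30 mm high, knob 18 mm across, 48 mm long over all. Origin: centre of its foot; z from the foot to the knob.
- weight_block: Wooden block of the weight set, fixed, 64 mm (x) by 182 mm (y), 28 mm high; two small weights in it reach 53 mm. Origin: centre of the underside.
- bottle_20: Standing PET sample bottle, 52 mm across, 185 mm high, to the left of the cell. Origin: centre of its foot. Farther left, beyond y = 0.24 m, many more bottles (to 0.21 m high) and an electrode stand fill the worktop: keep out of there.
- bottle_26: Standing PET sample bottle, 53 mm across, 182 mm high. Origin: centre of its foot.
- bottle_13: Standing PET sample bottle, the stoutest of the loose ones, 65 mm across, 197 mm high. Origin: centre of its foot.
- flask: Standing glass conical flask, 73 mm across, 112 mm high. Origin: centre of its foot.
- amber_vial: Amber vial, standing, 44 mm across, 76 mm high. Origin: centre of its foot.
- timer: White digital timer lying flat, 64 x 64 mm, 20 mm high. Origin: centre of the underside.
- cap_loose: Loose screw cap lying flat, 32 mm across, 16 mm high. Origin: centre of the underside.
Things that resemble listed ones, but are neither listed nor needed, are in the scene too. What is shaped like the weight_large but red is not meant. Several things have the shape of the dust_cap; the one meant has the colours described above.

How it is judged (in metres and radians):
On the way:
1. the dust cap is taken off the load button (distance between dust_cap and crown above 0.08 m), for 0.2 s.
At the end, for the whole second after the job is handed in: Larger weight upright on the load button: foot centre within 10 mm sideways of the crown and -4 to +6 mm of its height, bearing on the cell, tilt below 0.12 rad, at rest. Dust cap open side down on the worktop: rim within 6 mm of it, tilt below 0.08 rad, at rest (horizontal distance between weight_large_foot and crown below 0.01 m and z of weight_large_foot in the frame of crown between -0.004 and 0.006 m and angle between weight_large's own z axis and vertical below 0.12 rad and contact force between weight_large and cell above 2 N and linear speed of each of weight_large, dust_cap below 0.02 m/s and angular speed of weight_large below 0.2 rad/s and height (world z) of dust_cap between -0.005 and 0.006 m and angle between dust_cap's own z axis and vertical below 0.08 rad); the robot touches nothing.
It fails at once if the weighing cell is pressed or struck with more than 40 N (contact force between cell and anything else above 40 N).
It fails at once if a bystander (bottle, flask, vial, timer, loose cap) is moved more than 30 mm (distance of any of bottle_20, bottle_26, bottle_13, flask, amber_vial, timer, cap_loose from where it was at the start of the episode above 0.03 m).
It fails at once if a bottle, the flask or the vial is tipped over (angle between any of bottle_20, bottle_26, bottle_13, flask, amber_vial's own z axis and vertical above 0.35 rad).
It fails at once if the smaller weight is moved more than 30 mm (distance of weight_small from where it was at the start of the episode above 0.03 m).
It also fails if it takes over 62 s, if anything falls off the work surface, if the arm or the gripper's body presses on something with over 40 N, if the wrist force passes 120 N, or if a joint passes its speed limit or range.

### The arm

A 6-joint arm with a two-finger parallel gripper is mounted at the origin on a cart in front of the work surface, level with it; the furniture and walls round the work are solid. World frame = base frame: x ahead of the robot, y to its left, z up, the work surface at z = 0. Lengths are in m, angles in degrees, forces in N, time in s.
With the tool pointing down it reaches from about 0.4 to 0.825 m from the base axis. Payload 7 kg.
Tool frame: the origin (TCP) lies between the finger pads; the fingertips stand 17 mm ahead of it and the grasp point (between the pads) lies 2 mm behind it; x points along the fingers, y is the direction in which the jaws open and shut, and the axes are right-handed (so a half turn about x gives the same grasp; the last joint's range is limited). The gripper opens to 88 mm and grips with 3 to 60 N. Pads are 19 mm wide; open, the fingers measure 130 mm over their backs; the gripper's body (78 mm by 193 mm) begins 47 mm behind the grasp point.
Start: joints at [81.423, 20.546, 0.682, 0, -70.136, -16.507], TCP at [0.286, 0.611, 0.244] pointing down, gripper open.
Joint ranges: [-176.03, 176.03], [-82.01, 121.73], [-58.28, 71.71], [-173.87, 95.51], [-174.79, -0.11], [-173.66, 173.66]. Speed limits (degrees/s): [136.94, 136.94, 172.46, 180, 180, 180].

### API

Orientations are given as [roll, pitch, yaw] about the fixed x, y, z axes, in that order (R = Rz(yaw) Ry(pitch) Rx(roll)).
In Python, from plant import r gives the robot as it stands.
- The arm moves only by the shell command python3 -m jog 'ROWS' [FORCE]. ROWS is a JSON object of lists of equal length, an entry for each row: "fingers": the opening, from 0 (shut) to 1 (fully open); "dp": the shift along the tool's x, y, z in mm, a list of three; "twist": the turn about the tool's x in degrees. In form: {"fingers": [fingers, ...], "dp": [[dx, dy, dz], ...], "twist": [twist, ...]}. A call has exactly 5 rows; each row is the pose to reach, as a shift and turn from the pose measured when the call began, along the tool's axes at that moment; what a row does not reach only later rows make up. A row lasts 1/10 s, in which the tool goes at most 50 mm and 8.59 degrees, less where a joint would pass 70% of its speed; a pose out of reach is approached as far as the arm can. A call with a gripper value outside its range is refused whole. The fingers move at their own pace and stop on an object; FORCE is the grip in N (left out, the last holds). Time passes only in rows, so rows that repeat a pose let the fingers close, or fill a call up. It gives the time, the measured TCP pose, the force and the opening at its end, in the units of the state.
- r.get_state(): the state, without advancing time (a new reading comes with each control period).
- r.capture(name): name is "scene" or "top" or "wrist"; returns a dict with "frame" (400x640x3 uint8, red, green, blue), "intrinsics" (3x3 intrinsics, pixels), "pose" (4x4, takes a point from camera to world coordinates). Camera axes: x right, y down, z forward; pixel columns grow to the right and rows downward; lengths in m; the calibration is good to about 2 mm. A picture is of the moment at which its call begins. There is no depth.
- r.close_job(): hands the job in, once; it reports no verdict.
The state is a dict: "time_s": time; "joints": joint angles; "qd": joint speeds; "joint_torque": joint torques, N m; "tcp_pos": TCP position; "eef_rot": TCP orientation; "contact_force": force on the tool from outside, world axes, zero at the start; "moment": the same for the moment, N m; "gripper_width": finger opening in m.
Only numpy, scipy, OpenCV 4.12 (cv2) and the standard library are available. Lean on these libraries where they do the work, as an engineer would, in place of code of your own. Each camera call takes 0.05 s, during which the arm holds its last target. There are 200 camera calls.

## Working session

There is one attempt and no reset: what is moved stays moved. The work goes in short steps, Python scripts to look and compute and a shell command to move; the robot and the scene stay as the last step left them, time stands still between calls to the robot, and variables do not carry over. Pictures are saved under pics/ and viewed, on a budget of 10 in all, crops included, one or two more only if the job needs it, and the job is handed in when it is done.

```bash
ls; mkdir -p pics; python3 - <<'E'
from plant import r
import cv2
s=r.get_state();print(s)
for n in("scene","top"):
    c=r.capture(n);cv2.imwrite(f"pics/{n}0.png",c["frame"][:,:,::-1]);print(n,c["intrinsics"].tolist(),c["pose"].round(4).tolist())
E
```

```text
pics
{'time_s': 0.0, 'joints': array([ 8.14229771e+01,  2.05902677e+01,  6.31611328e-01, -2.07813299e-02,
       -7.01348656e+01, -1.65089010e+01]), 'qd': array([-0.03387098, -0.08281684,  0.00946221,  0.02274044, -0.01367986,
        0.04652544]), 'joint_torque': array([-1.51809985e-03, -5.82716274e+01,  2.93045425e+01,  6.99707955e+00,
        6.85101666e-03, -1.68971201e-04]), 'tcp_pos': array([0.28598348, 0.61089588, 0.24261733]), 'eef_rot': array([  94.71172976,   89.90445873, -110.38127174]), 'contact_force': array([-0.31081385, -0.05066503,  0.53805079]), 'moment': array([ 0.00938044,  0.002089  , -0.00667899]), 'gripper_width': 0.08753982366035581}
scene [[519.5296777485125, 0.0, 315.1811546050427], [0.0, 519.5296777485125, 200.317974122331], [0.0, 0.0, 1.0]] [[0.8795, -0.3321, 0.3409, 0.0381], [-0.4759, -0.5999, 0.6432, -1.0804], [-0.0091, -0.7279, -0.6856, 1.1072], [0.0, 0.0, 0.0, 1.0]]
top [[408.0624740324532, 0.0, 319.6870010568409], [0.0, 408.0624740324532, 197.9788991276141], [0.0, 0.0, 1.0]] [[-0.0008, -0.9918, 0.1275, 0.3799], [-1.0, 0.0006, -0.0017, -0.108], [0.0016, -0.1275, -0.9918, 1.2773], [0.0, 0.0, 0.0, 1.0]]
```

View pics/top0.png

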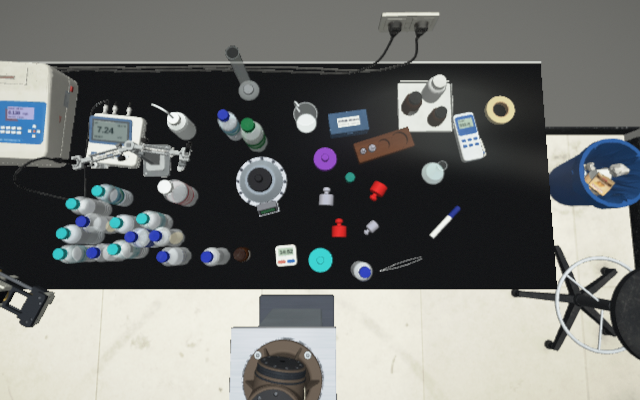

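View pics/scene0.png

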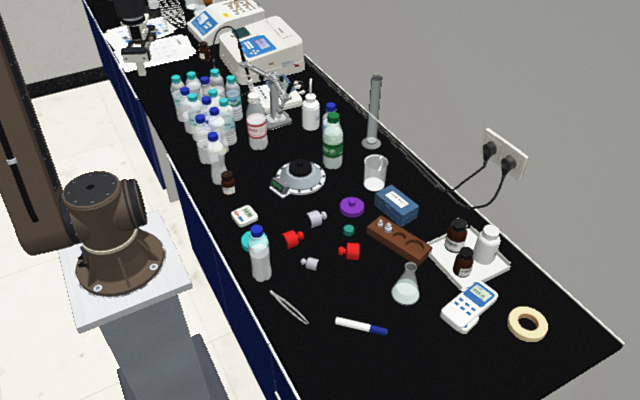

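Top view: cell with black cap at about (261,181), with the pod toward the robot. The larger silver weight is at (326,196), knob up in the image (+x). The small one is at (372,227), and there are red decoys at (339,229) and (378,190). Next I measure these.

```bash
cat > h.py <<'E'
import numpy as np, cv2, json
from plant import r
def ray(c,u,v,z):
    d=c["pose"][:3,:3]@np.linalg.inv(c["intrinsics"])@[u,v,1]; o=c["pose"][:3,3]
    return (o+d*(z-o[2])/d[2])
def proj(c,p):
    q=c["pose"][:3,:3].T@(np.array(p)-c["pose"][:3,3]); q=c["intrinsics"]@q; return q[:2]/q[2]
E
python3 - <<'E'
from h import *
c=r.capture("top"); f=c["frame"]; g=f.astype(int)
cv2.imwrite("pics/crop1.png",cv2.resize(f[140:260,220:400],None,fx=4.4,fy=4.4,interpolation=cv2.INTER_CUBIC)[:,:,::-1])
gray=cv2.cvtColor(f,cv2.COLOR_RGB2GRAY); sat=g.max(2)-g.min(2)
m=((gray>60)&(sat<45)).astype(np.uint8)
n,l,st,ce=cv2.connectedComponentsWithStats(m)
for i in range(1,n):
    x,y,w,h,a=st[i]
    if a>40 and 220<ce[i][0]<400 and 150<ce[i][1]<260:
        ys,xs=np.where(l==i); p=np.c_[xs,ys].astype(np.float32)
        mean,ev=cv2.PCACompute(p,None)
        print(st[i],ce[i].round(1),ray(c,*ce[i],0.02).round(4),"ax",ev[0].round(2))
# flange ellipse
cnt=max(cv2.findContours(m,cv2.RETR_EXTERNAL,cv2.CHAIN_APPROX_NONE)[0],key=lambda k:cv2.contourArea(k)*(abs(k[:,0,0].mean()-261)<15)*(abs(k[:,0,1].mean()-183)<15))
P=cnt[:,0,:]; P=P[P[:,1]<195]
W=np.array([ray(c,u,v,0.010)[:2] for u,v in P])
A=np.c_[2*W,np.ones(len(W))]; s=np.linalg.lstsq(A,(W**2).sum(1),rcond=None)[0]
print("flange",s[:2],np.sqrt(s[2]+s[:2]@s[:2]),len(P))
E
```

```text
[360 147   7   8  44] [362.9 150.8] [ 0.6915 -0.2466  0.02  ] ax [-0.5   0.86]
[ 236  156   52   61 1823] [262.2 184.4] [0.5844 0.0692 0.02  ] ax [0.2  0.98]
[319 187  15  19 215] [326.1 197.3] [ 0.5437 -0.1302  0.02  ] ax [0.06 1.  ]
[364 220  15  15 140] [371.1 226.9] [ 0.4517 -0.2683  0.02  ] ax [ 0.72 -0.69]
[275 244  23  23 426] [285.8 254.4] [ 0.3682 -0.0068  0.02  ] ax [ 0.99 -0.16]
flange [0.59672673 0.07415022] 0.07985099462541526 99
```

View pics/crop1.png

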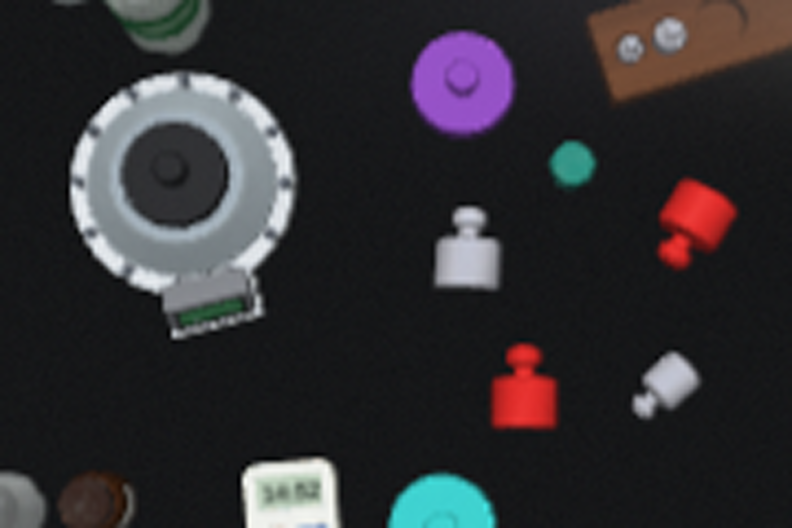

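The crop shows the cap centred in the cell's shoulder, with its grip at full-image px (258.6,178.2). The flange fit of radius 79.9 mm against 80 mm is good. The large weight lies with its foot toward the robot and its knob toward +x. Now the points in tool axes.

```bash
cat >> h.py <<'E'
from scipy.spatial.transform import Rotation as Ro
def tool():
    s=r.get_state(); return s,Ro.from_euler("xyz",s["eef_rot"],degrees=True).as_matrix()
def go(p):
    s,R=tool(); d=R.T@(np.array(p)-s["tcp_pos"])*1000
    print("t",round(s["time_s"],2),"tcp",s["tcp_pos"].round(4),"y",R[:,1].round(3),"x",R[:,0].round(3),"dp",d.round(1),"F",s["contact_force"].round(1),"w",round(s["gripper_width"],4))
E
python3 - <<'E'
from h import *
c=r.capture("top")
print("grip",ray(c,258.6,178.2,.0735)); 
print("crown px",proj(c,[.5967,.0742,.0735]))
T=lambda u,v,z:ray(c,220+u/4.4,140+v/4.4,z)
print("knob",T(469,217,.03),"foot",T(467,288,.023),"bodyc",T(467,262,.046))
print("caploose",T(573,163,.016)," red2",T(524,400,.023),"timer",ray(c,286,254,.02))
go([.597,.074,.3])
E
```

```text
grip [0.59445929 0.07261942 0.0735    ]
crown px [258.08541025 177.46234765]
knob [ 0.56723597 -0.13154691  0.03      ] foot [ 0.5178488  -0.13012199  0.023     ] bodyc [ 0.53339342 -0.12976869  0.046     ]
caploose [ 0.60822128 -0.20608692  0.016     ]  red2 [ 0.43928396 -0.16963602  0.023     ] timer [ 0.36922275 -0.0072416   0.02      ]
t 0.2 tcp [0.2861 0.6111 0.243 ] y [-0.424 -0.906  0.001] x [-0.    -0.001 -1.   ] dp [ -56.6  354.6 -509.3] F [-0.2 -0.6 -0.6] w 0.0878
```

```bash
python3 -m jog '{"fingers":[0.6,0.6,0.6,0.6,0.6],"dp":[[-40,0,0],[-57,20,-30],[-57,45,-64],[-57,71,-102],[-57,97,-139]],"twist":[0,0,0,0,0]}' 10
python3 -m jog '{"fingers":[0.6,0.6,0.6,0.6,0.6],"dp":[[0,26,-37],[0,52,-74],[0,78,-111],[0,104,-148],[0,130,-185]],"twist":[0,0,0,0,0]}'
python3 -c "
from h import *
go([.597,.074,.25])"
```

```text
time_s: 0.7
tcp_pos: [0.3712, 0.4628, 0.3001]
eef_rot: [91.7, 89.9, -113.3]
contact_force: [0.9, 0.2, 0.4]
gripper_width: 0.0554
time_s: 1.2
tcp_pos: [0.4843, 0.265, 0.3004]
eef_rot: [96.9, 90.0, -108.1]
contact_force: [0.9, 0.7, 0.8]
gripper_width: 0.0528
t 1.2 tcp [0.4843 0.265  0.3004] y [-0.423 -0.906  0.001] x [-0.    -0.001 -1.   ] dp [  50.5  125.3 -183. ] F [0.9 0.7 0.8] w 0.0528
```

```bash
python3 -m jog '{"fingers":[0.6,0.6,0.6,0.6,0.6],"dp":[[0,26,-37],[0,52,-75],[0,78,-112],[20,104,-150],[40,125,-183]],"twist":[-5,-10,-15,-20,-25]}'
python3 -m jog '{"fingers":[0.6,0.6,0.6,0.6,0.6],"dp":[[20,0,0],[40,0,0],[50,0,0],[50,0,0],[50,0,0]],"twist":[0,0,0,0,0]}'
python3 - <<'E'
from h import *
go([.597,.074,.2])
c=r.capture("wrist"); cv2.imwrite("pics/w1.png",c["frame"][:,:,::-1]); np.savez("w1.npz",**c)
print(c["pose"].round(3).tolist(),c["intrinsics"][0].round(1)); print(proj(c,[.5967,.0742,.0735]),proj(c,[.5945,.0726,.0735]))
E
```

```text
time_s: 1.7
tcp_pos: [0.5982, 0.0723, 0.2606]
eef_rot: [-176.8, 89.9, 3.3]
contact_force: [0.3, 0.7, 0.3]
gripper_width: 0.0526
time_s: 2.2
tcp_pos: [0.5985, 0.0727, 0.2114]
eef_rot: [179.5, 89.9, -0.3]
contact_force: [0.2, 0.0, 0.2]
gripper_width: 0.0526
t 2.2 tcp [0.5985 0.0727 0.2114] y [ 0.003 -1.     0.   ] x [ 0.002 -0.    -1.   ] dp [11.4 -1.3  1.6] F [0.2 0.  0.2] w 0.0526
[[0.003, -0.963, -0.269, 0.671], [-1.0, -0.003, -0.0, 0.073], [-0.0, 0.269, -0.963, 0.353], [0.0, 0.0, 0.0, 1.0]] [323.2   0.  313.4]
[312.06271336 192.36815334] [313.8447529  194.74496395]
```

View pics/w1.png

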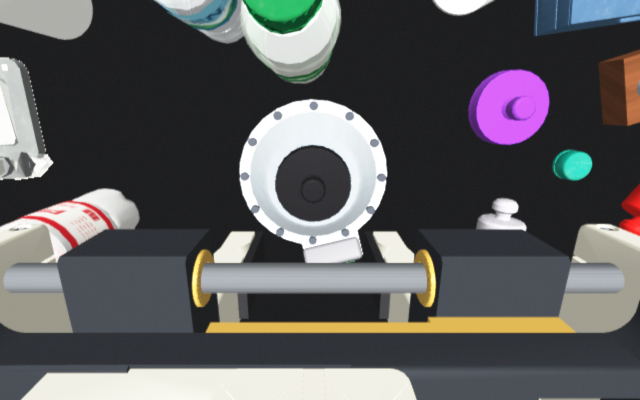

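Wrist view: cell centred at about (313,172), cap grip at about (313,187), a green bottle beyond it with its base edge near (303,80), and the weight's knob at (505,207).

```bash
python3 - <<'E'
from h import *
c=dict(np.load("w1.npz")); f=c["frame"]; gray=cv2.cvtColor(f,cv2.COLOR_RGB2GRAY)
def circ(W):
    s=np.linalg.lstsq(np.c_[2*W,np.ones(len(W))],(W**2).sum(1),rcond=None)[0]; return s[:2].round(4),np.sqrt(s[2]+s[:2]@s[:2]).round(4)
def radial(c0,r0,r1,z,sign,angs):
    W=[]
    for a in np.radians(angs):
        pr=[gray[int(round(c0[1]+q*np.sin(a))),int(round(c0[0]+q*np.cos(a)))] for q in np.arange(r0,r1,.5)]
        k=np.argmax(sign*np.diff(np.array(pr,float))); q=r0+.5*k+.25
        W.append(ray(c,c0[0]+q*np.cos(a),c0[1]+q*np.sin(a),z)[:2])
    return circ(np.array(W))
print("flange",radial((313,172),60,90,.010,-1,np.arange(150,391,4)))
print("cap rim-ish",radial((313,184),28,48,.0535,1,np.arange(0,360,5)))
x=np.clip(gray[150:225,270:356].astype(float)*4,0,255).astype(np.uint8)
cv2.imwrite("pics/w1c.png",cv2.resize(x,None,fx=7,fy=7,interpolation=cv2.INTER_CUBIC))
print("bottle base",ray(c,303,82,0),"bottle top centre",ray(c,285,0,.18))
E
```

```text
flange (array([0.5982, 0.0738]), np.float64(0.0797))
cap rim-ish (array([0.5995, 0.0737]), np.float64(0.0368))
bottle base [0.69488153 0.08400938 0.        ] bottle top centre [0.71955196 0.0867494  0.18      ]
```

View pics/w1c.png

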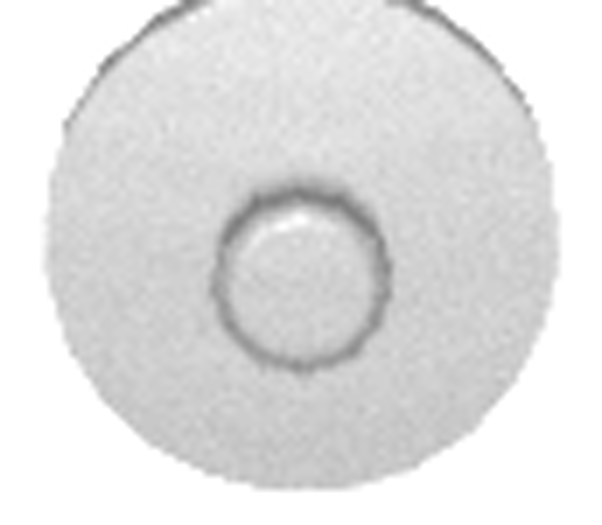

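The cap grip at px (312.9,190) gives (0.599,0.074), and the cell is at (0.598,0.074). I descend and grip.

```bash
python3 -m jog '{"fingers":[0.6,0.6,0.6,0.6,0.6],"dp":[[40,-1,0],[80,-1,0],[110,-1,0],[128,-1,0],[136,-1,0]],"twist":[0,0,0,0,0]}'
python3 -m jog '{"fingers":[0.6,0.3,0.2,0.1,0.1],"dp":[[0,0,0],[0,0,0],[0,0,0],[0,0,0],[0,0,0]],"twist":[0,0,0,0,0]}' 12
python3 -m jog '{"fingers":[0.1,0.1,0.1,0.1,0.1],"dp":[[0,0,0],[0,0,0],[-5,0,0],[-15,0,0],[-40,0,0]],"twist":[0,0,0,0,0]}'
```

```text
time_s: 2.75
tcp_pos: [0.5988, 0.0741, 0.0749]
eef_rot: [177.6, 89.9, -2.1]
contact_force: [0.4, -0.2, 0.4]
gripper_width: 0.053
time_s: 3.25
tcp_pos: [0.5992, 0.0743, 0.0757]
eef_rot: [-171.4, 89.8, 8.8]
contact_force: [-0.3, 0.1, -0.3]
gripper_width: 0.0263
time_s: 3.75
tcp_pos: [0.5978, 0.0738, 0.1148]
eef_rot: [62.4, 89.9, -117.4]
contact_force: [0.9, -0.2, -0.6]
gripper_width: 0.0226
```

```bash
python3 -m jog '{"fingers":[0.1,0.1,0.1,0.1,0.1],"dp":[[-15,10,10],[-15,35,40],[-15,65,75],[-15,95,107],[-15,104,118]],"twist":[0,0,0,0,0]}'
python3 -c "
from h import *
go([.48,-.03,.038])
c=r.capture('scene'); cv2.imwrite('pics/s2.png',cv2.resize(c['frame'][120:320,180:460],None,fx=2.8,fy=2.8)[:,:,::-1])"
```

```text
time_s: 4.25
tcp_pos: [0.477, -0.0326, 0.1307]
eef_rot: [25.9, 89.9, -153.9]
contact_force: [0.5, 0.6, -0.3]
gripper_width: 0.0224
t 4.25 tcp [ 0.477  -0.0326  0.1307] y [ 0.002 -1.     0.   ] x [-0.001 -0.    -1.   ] dp [92.7 -2.7 -3.1] F [ 0.5  0.6 -0.3] w 0.0224
```

View pics/s2.png

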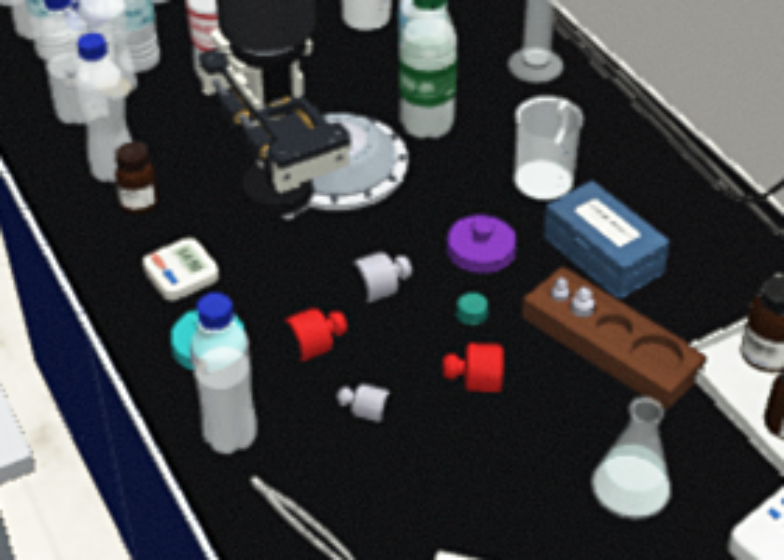

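The cap hangs level under the gripper at about (270,190) in the crop, and the button is bare. I lower it, release, and retreat.

```bash
python3 -m jog '{"fingers":[0.1,0.1,0.1,0.1,0.1],"dp":[[40,-2,-3],[70,-2,-3],[85,-2,-3],[91,-2,-3],[93,-2,-3]],"twist":[0,0,0,0,0]}'
python3 -m jog '{"fingers":[0.1,0.25,0.4,0.5,0.5],"dp":[[0,0,0],[0,0,0],[0,0,0],[0,0,0],[0,0,0]],"twist":[0,0,0,0,0]}'
python3 -m jog '{"fingers":[0.5,0.5,0.5,0.5,0.5],"dp":[[-10,0,0],[-40,0,0],[-80,0,0],[-120,0,0],[-130,0,0]],"twist":[0,0,0,0,0]}'
python3 -c "
from h import *
go([.50,-.13,.16])"
```

```text
time_s: 4.8
tcp_pos: [0.4804, -0.0305, 0.0378]
eef_rot: [38.1, 89.9, -141.8]
contact_force: [0.5, 0.5, -1.0]
gripper_width: 0.0226
time_s: 5.3
tcp_pos: [0.4807, -0.0305, 0.0382]
eef_rot: [81.4, 90.0, -98.5]
contact_force: [0.4, 1.2, -0.3]
gripper_width: 0.0406
time_s: 5.8
tcp_pos: [0.4829, -0.0301, 0.1735]
eef_rot: [-172.2, 89.6, 8.0]
contact_force: [1.1, -0.5, -0.2]
gripper_width: 0.0438
t 5.8 tcp [ 0.4829 -0.0301  0.1735] y [ 0.003 -1.    -0.001] x [ 0.008  0.001 -1.   ] dp [ 13.6 100.  -16.6] F [ 1.1 -0.5 -0.2] w 0.0438
```

```bash
python3 -m jog '{"fingers":[0.5,0.5,0.5,0.5,0.5],"dp":[[-20,30,-15],[-20,65,-30],[-20,100,-47],[-20,100,-47],[-20,100,-47]],"twist":[0,0,0,0,0]}'
python3 - <<'E'
from h import *
go([.568,-.13,.029])
c=r.capture("wrist"); cv2.imwrite("pics/w2.png",c["frame"][:,:,::-1]); np.savez("w2.npz",**c)
f=c["frame"].astype(int); sat=f.max(2)-f.min(2)
m=((f.min(2)>70)&(sat<45)).astype(np.uint8); n,l,st,ce=cv2.connectedComponentsWithStats(m)
for i in range(1,n):
    if 300<st[i][4]<12000: print(st[i],ce[i].round(1),ray(c,*ce[i],.023).round(3))
E
```

```text
time_s: 6.3
tcp_pos: [0.5297, -0.1307, 0.1936]
eef_rot: [-170.0, 89.6, 10.1]
contact_force: [-0.1, 0.3, 0.7]
gripper_width: 0.0438
t 6.3 tcp [ 0.5297 -0.1307  0.1936] y [ 0.001 -1.    -0.001] x [ 0.007  0.001 -1.   ] dp [164.9  -0.5 -37.2] F [-0.1  0.3  0.7] w 0.0438
[622  56  18  64 812] [632.1  89.2] [ 0.618 -0.423  0.023]
[ 290  134   48   65 2366] [313.2 170.4] [ 0.542 -0.13   0.023]
[ 218  231  192   91 8805] [313.3 275.5] [ 0.428 -0.13   0.023]
```

View pics/w2.png

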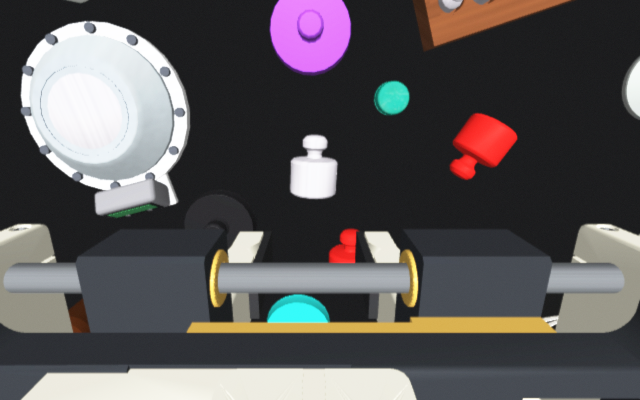

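Wrist view: knob at (315,142), foot edge at row 196, neck near row 153. The cap stands at (218,212).

```bash
python3 - <<'E'
from h import *
c=dict(np.load("w2.npz")); f=c["frame"].astype(int); m=(f.min(2)>70)
for v in range(134,200,4):
    u=np.where(m[v,285:345])[0]+285; a,b=ray(c,u[0],v,.023),ray(c,u[-1]+1,v,.023)
    print(v,u[0],u[-1],"x",a[0].round(4),"ymid",((a+b)/2)[1].round(4),"w",abs(a-b)[1].round(4))
print(ray(c,314,198,.046),ray(c,314,134,.023),ray(c,314,134,.035))
E
```

```text
134 309 317 x 0.5774 ymid -0.1303 w 0.0086
138 303 326 x 0.5736 ymid -0.1317 w 0.0229
142 302 327 x 0.5698 ymid -0.1317 w 0.0249
146 303 327 x 0.566 ymid -0.1322 w 0.024
150 307 322 x 0.5622 ymid -0.1317 w 0.0154
154 307 321 x 0.5583 ymid -0.1312 w 0.0145
158 292 332 x 0.5544 ymid -0.1293 w 0.0398
162 290 337 x 0.5505 ymid -0.1307 w 0.0467
166 290 337 x 0.5466 ymid -0.1307 w 0.0469
170 290 336 x 0.5426 ymid -0.1303 w 0.0461
174 290 336 x 0.5386 ymid -0.1303 w 0.0462
178 290 336 x 0.5346 ymid -0.1303 w 0.0464
182 290 336 x 0.5305 ymid -0.1303 w 0.0465
186 290 335 x 0.5265 ymid -0.1298 w 0.0457
190 290 335 x 0.5224 ymid -0.1298 w 0.0459
194 293 334 x 0.5182 ymid -0.1308 w 0.042
198 305 326 x 0.5141 ymid -0.1328 w 0.0221
[ 0.52055258 -0.13076466  0.046     ] [ 0.57737052 -0.130728    0.023     ] [ 0.57830675 -0.13072466  0.035     ]
```

Length foot to knob comes out at 57 mm as it should be, with the knob at (0.571,-0.1315). I descend with the tips 11 mm below the knob axis and grip lightly, so that it can pivot between the pads.

```bash
python3 -m jog '{"fingers":[0.5,0.5,0.5,0.5,0.5],"dp":[[40,0.5,-40],[80,0.5,-40],[120,0.5,-40],[150,0.5,-40],[164,0.5,-40]],"twist":[0,0,0,0,0]}'
python3 -c "
from h import *
go([.571,-.1315,.029])"
python3 -m jog '{"fingers":[0.5,0.4,0.3,0.2,0.2],"dp":[[0,0,0],[0,0,0],[0,0,0],[0,0,0],[0,0,0]],"twist":[0,0,0,0,0]}' 12
python3 -m jog '{"fingers":[0.1,0.1,0.1,0.1,0.1],"dp":[[0,0,0],[0,0,0],[0,0,0],[0,0,0],[0,0,0]],"twist":[0,0,0,0,0]}'
```

```text
time_s: 6.85
tcp_pos: [0.5684, -0.1291, 0.0271]
eef_rot: [-152.0, 89.9, 28.2]
contact_force: [-0.0, -0.2, -0.1]
gripper_width: 0.044
t 6.85 tcp [ 0.5684 -0.1291  0.0271] y [ 0.003 -1.    -0.001] x [ 0.002  0.001 -1.   ] dp [-1.9  2.4 -2.6] F [-0.  -0.2 -0.1] w 0.044
time_s: 7.35
tcp_pos: [0.5694, -0.1289, 0.0284]
eef_rot: [-164.1, 89.7, 16.1]
contact_force: [0.6, 0.8, 1.9]
gripper_width: 0.0234
time_s: 7.85
tcp_pos: [0.5694, -0.1289, 0.0284]
eef_rot: [-164.3, 89.7, 15.9]
contact_force: [-0.0, 1.1, 0.3]
gripper_width: 0.0237
```

```bash
python3 -m jog '{"fingers":[0.1,0.1,0.1,0.1,0.1],"dp":[[-7,0,3],[-14,0,8],[-19,0,13],[-24,0,19],[-27,0,24]],"twist":[0,0,0,0,0]}'
python3 -c "
from h import *
go([.571-.0735,-.129,.0575])
c=r.capture('scene'); print(proj(c,[.52,-.13,.04]))
cv2.imwrite('pics/s3.png',cv2.resize(c['frame'][150:270,240:400],None,fx=4.5,fy=4.5)[:,:,::-1])"
```

```text
time_s: 8.35
tcp_pos: [0.5445, -0.1291, 0.0558]
eef_rot: [-163.3, 89.7, 16.9]
contact_force: [0.2, 0.3, -3.9]
gripper_width: 0.0236
t 8.35 tcp [ 0.5445 -0.1291  0.0558] y [ 0.003 -1.    -0.001] x [ 0.005  0.002 -1.   ] dp [-1.9 -0.3 47. ] F [ 0.2  0.3 -3.9] w 0.0236
[308.71708019 216.37788549]
```

View pics/s3.png

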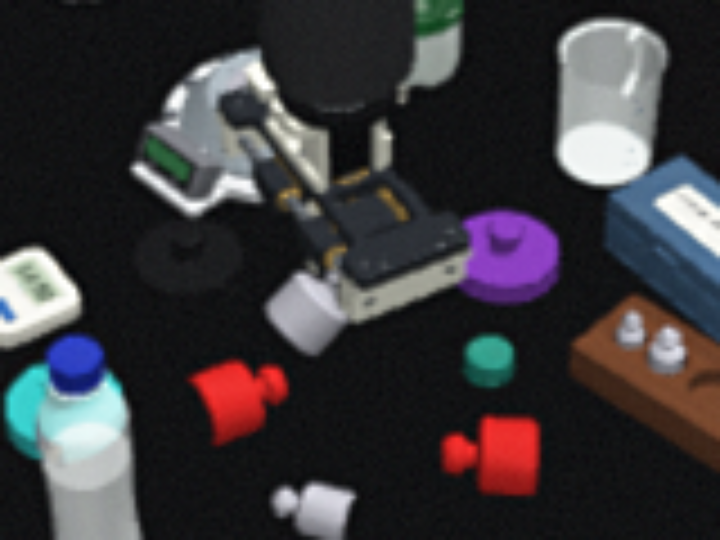

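The weight is turning about its foot edge: the body at (310,310) in the crop is half upright. I continue the arc.

```bash
python3 -m jog '{"fingers":[0.1,0.1,0.1,0.1,0.1],"dp":[[-4,0,7],[-6,0,15],[-7,0,22],[-7,0,30],[-6,0,38]],"twist":[0,0,0,0,0]}'
python3 -m jog '{"fingers":[0.1,0.1,0.1,0.1,0.1],"dp":[[0,0,4],[1,0,8],[1.5,0,12],[1.5,0,12],[1.5,0,12]],"twist":[0,0,0,0,0]}'
python3 -c "
from h import *
go([.571-.0735,-.129,.0565])
c=r.capture('scene'); 
cv2.imwrite('pics/s4.png',cv2.resize(c['frame'][170:250,240:360],None,fx=5,fy=5)[:,:,::-1])"
```

```text
time_s: 8.9
tcp_pos: [0.5053, -0.1293, 0.062]
eef_rot: [-163.5, 89.7, 16.7]
contact_force: [0.4, 0.2, -2.7]
gripper_width: 0.0233
time_s: 9.4
tcp_pos: [0.4935, -0.1293, 0.0605]
eef_rot: [-164.2, 89.7, 16.0]
contact_force: [-1.1, -0.3, -3.3]
gripper_width: 0.0235
t 9.4 tcp [ 0.4935 -0.1293  0.0605] y [ 0.003 -1.    -0.002] x [ 0.005  0.002 -1.   ] dp [ 4.1 -0.2 -4. ] F [-1.1 -0.3 -3.3] w 0.0235
```

View pics/s4.png

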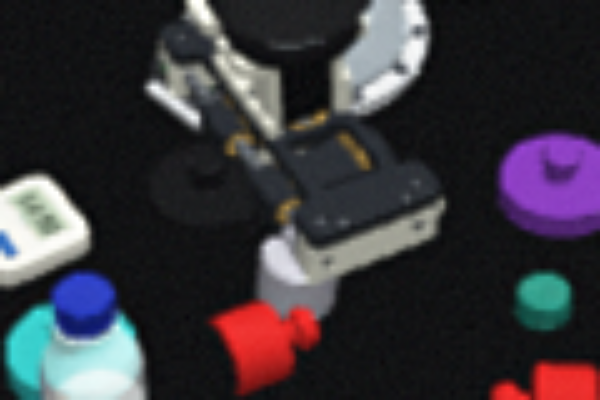

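Nearly upright, body at (298,275). I lower it, let it settle flat by opening, and regrip firmly.

```bash
python3 -m jog '{"fingers":[0.1,0.1,0.1,0.1,0.1],"dp":[[1,0,0],[2,0,0],[3,0,0],[4,0,0],[4,0,0]],"twist":[0,0,0,0,0]}'
python3 -m jog '{"fingers":[0.28,0.35,0.35,0.35,0.35],"dp":[[0,0,0],[0,0,0],[0,0,0],[0,0,0],[0,0,0]],"twist":[0,0,0,0,0]}'
python3 -m jog '{"fingers":[0.35,0.35,0.1,0.1,0.1],"dp":[[0,0,0],[0,0,0],[0,0,0],[0,0,0],[0,0,0]],"twist":[0,0,0,0,0]}' 25
python3 -m jog '{"fingers":[0.1,0.1,0.1,0.1,0.1],"dp":[[0,0,0],[0,0,0],[-10,0,0],[-20,0,0],[-30,0,0]],"twist":[0,0,0,0,0]}'
python3 -c "
from h import *
go([.598,.074,.0565+.09])
c=r.capture('scene');
cv2.imwrite('pics/s5.png',cv2.resize(c['frame'][160:250,240:370],None,fx=5,fy=5)[:,:,::-1])"
```

```text
time_s: 9.95
tcp_pos: [0.4939, -0.1296, 0.0581]
eef_rot: [-172.1, 89.7, 8.2]
contact_force: [-6.2, 1.0, 16.7]
gripper_width: 0.0234
time_s: 10.45
tcp_pos: [0.494, -0.1296, 0.058]
eef_rot: [-172.6, 89.7, 7.7]
contact_force: [-0.3, 0.0, -0.5]
gripper_width: 0.031
time_s: 10.95
tcp_pos: [0.494, -0.1294, 0.058]
eef_rot: [-170.2, 89.7, 10.0]
contact_force: [0.2, 2.2, 0.3]
gripper_width: 0.0232
time_s: 11.45
tcp_pos: [0.4936, -0.1296, 0.0888]
eef_rot: [-170.5, 89.7, 9.7]
contact_force: [-0.3, -0.9, -4.8]
gripper_width: 0.023
t 11.45 tcp [ 0.4936 -0.1296  0.0888] y [ 0.004 -1.    -0.001] x [ 0.006  0.001 -1.   ] dp [ -56.9 -203.2 -105.5] F [-0.3 -0.9 -4.8] w 0.023
```

View pics/s5.png

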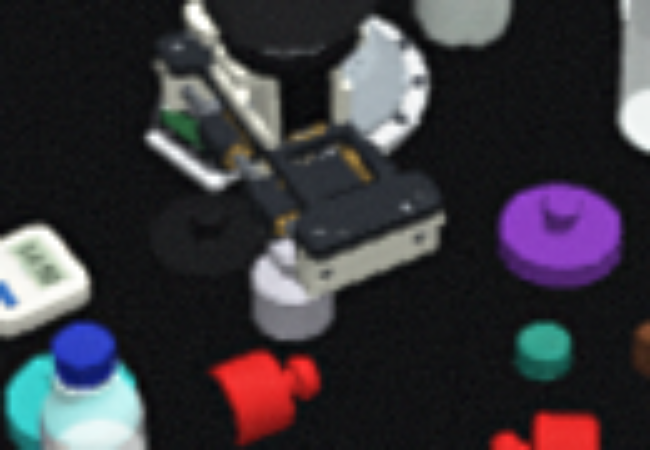

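Hanging upright, with a force of 4.8 N equal to its weight. I carry it over the cell.

```bash
python3 -m jog '{"fingers":[0.1,0.1,0.1,0.1,0.1],"dp":[[-20,0,0],[-50,0,0],[-61,-20,-10],[-61,-45,-24],[-61,-75,-39]],"twist":[0,0,0,0,0]}'
python3 -m jog '{"fingers":[0.1,0.1,0.1,0.1,0.1],"dp":[[0,-30,-16],[0,-60,-31],[0,-90,-47],[0,-115,-60],[0,-127,-66]],"twist":[0,0,0,0,0]}'
python3 - <<'E'
from h import *
go([.598,.074,.118])
for n in("scene","top"):
    c=r.capture(n); u,v=proj(c,r.get_state()["tcp_pos"]).astype(int); f=c["frame"][v-45:v+75,u-60:u+60] if n=="scene" else c["frame"][v-60:v+60,u-60:u+60]
    np.savez(n+"6.npz",**c); im=cv2.resize(f,(400,400),interpolation=cv2.INTER_CUBIC)[:,:,::-1]; print(n,u,v)
    A=im if n=="scene" else np.hstack([A,im])
c=r.capture("wrist"); np.savez("wrist6.npz",**c); 
cv2.imwrite("pics/p6.png",A); print(proj(c,r.get_state()["tcp_pos"]),proj(c,r.get_state()["tcp_pos"]-[0,0,.058]))
E
```

```text
time_s: 12.0
tcp_pos: [0.5332, -0.0541, 0.1531]
eef_rot: [-171.8, 89.4, 8.3]
contact_force: [0.7, -0.6, -6.1]
gripper_width: 0.0229
time_s: 12.5
tcp_pos: [0.5997, 0.0752, 0.1541]
eef_rot: [-170.8, 89.4, 9.5]
contact_force: [-0.4, 0.1, -5.9]
gripper_width: 0.0229
t 12.5 tcp [0.5997 0.0752 0.1541] y [ 0.004 -1.    -0.002] x [ 0.011  0.002 -1.   ] dp [36.1  1.2  2.1] F [-0.4  0.1 -5.9] w 0.0229
scene 299 139
top 253 171
[316.27752398 263.86140701] [315.68876442 222.87438778]
```

View pics/p6.png

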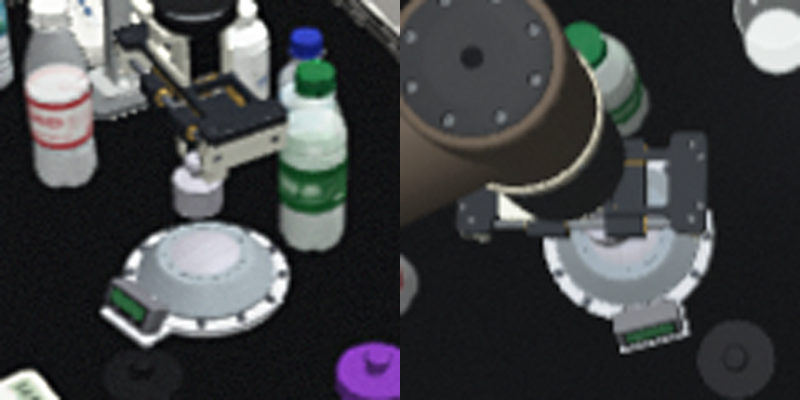

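The weight hangs upright over the cell (scene crop (197,190)) and is clear of the bottle. I check its axis against the TCP numerically.

```bash
python3 - <<'E'
from h import *
c=dict(np.load("scene6.npz")); f=c["frame"].astype(int)
tc=np.array([.5997,.0752,.1541])
for z in (.097,.105,.115,.125): print(z,proj(c,[tc[0],tc[1],z]).round(1), proj(c,[tc[0]+.01,tc[1],z]).round(1))
for v in range(146,161,2): print(v,f[v,286:312].min(1).tolist())
c=dict(np.load("wrist6.npz")); f=c["frame"].astype(int)
print("wrist foot front pt",proj(c,[tc[0]+.023,tc[1],.096]).round(1),"body-top front",proj(c,[tc[0]+.023,tc[1],.130]).round(1))
print(f[180:240:2,315].tolist())
E
```

```text
0.097 [300.2 154.2] [303.1 153.2]
0.105 [300.2 152.2] [303.  151.2]
0.115 [300.1 149.6] [302.9 148.7]
0.125 [300.  147.1] [302.8 146.1]
146 [15, 18, 11, 13, 57, 157, 222, 213, 214, 197, 122, 93, 101, 107, 121, 132, 133, 143, 149, 152, 126, 61, 15, 12, 10, 19]
148 [16, 16, 13, 16, 68, 155, 208, 211, 209, 213, 213, 216, 218, 208, 183, 154, 166, 184, 183, 143, 39, 10, 7, 19, 15, 16]
150 [16, 17, 18, 17, 37, 85, 134, 170, 194, 208, 217, 216, 220, 222, 224, 210, 193, 176, 128, 98, 20, 10, 13, 18, 13, 17]
152 [14, 14, 12, 14, 30, 72, 104, 108, 115, 120, 118, 114, 113, 115, 115, 119, 113, 115, 123, 102, 25, 12, 16, 15, 14, 12]
154 [20, 17, 18, 12, 29, 74, 107, 115, 116, 118, 120, 123, 123, 120, 124, 118, 114, 119, 119, 97, 24, 17, 16, 17, 17, 17]
156 [15, 15, 17, 13, 24, 57, 106, 113, 119, 121, 121, 121, 122, 122, 119, 116, 116, 117, 105, 51, 13, 11, 17, 13, 21, 18]
158 [17, 12, 16, 17, 15, 15, 29, 80, 120, 113, 116, 118, 117, 118, 111, 112, 102, 51, 19, 11, 17, 15, 18, 17, 18, 18]
160 [17, 14, 18, 13, 18, 10, 11, 15, 12, 28, 47, 65, 75, 75, 79, 84, 86, 87, 78, 57, 44, 25, 26, 12, 11, 13]
wrist foot front pt [313.1 187.1] body-top front [313. 202.]
[[252, 252, 253], [252, 252, 253], [251, 251, 253], [251, 251, 253], [251, 251, 253], [251, 251, 253], [251, 251, 253], [251, 250, 253], [251, 251, 253], [247, 246, 250], [196, 193, 200], [193, 189, 196], [194, 190, 197], [193, 190, 196], [193, 191, 196], [194, 190, 197], [219, 215, 223], [250, 250, 252], [251, 251, 253], [252, 252, 253], [253, 252, 254], [252, 252, 254], [252, 252, 253], [252, 252, 253], [252, 252, 253], [252, 251, 253], [251, 251, 253], [251, 251, 253], [251, 251, 253], [252, 252, 253]]
```

Both views agree that the weight hangs about 7 mm toward −x of the TCP (2.1 px in scene, 12 px in wrist). I now check it sideways and refine.

```bash
python3 - <<'E'
from h import *
c=dict(np.load("wrist6.npz")); f=c["frame"].astype(int)
for v in (196,202,206,210): print(v,[(u,int(f[v,u].min())) for u in range(262,366,4)])
tc=np.array([.5997,.0752,.1541])
for dx in (-.005,-.007,-.009): print(dx,proj(c,[tc[0]+dx+.023,tc[1],.096]).round(1),proj(c,[tc[0]+dx+.023,tc[1],.130]).round(1),proj(c,[tc[0]+dx,tc[1]+.023,.115]).round(1),proj(c,[tc[0]+dx,tc[1]-.023,.115]).round(1))
print(f[194:218,315].min(1))
go([.605,.074,.118])
E
```

```text
196 [(262, 236), (266, 235), (270, 234), (274, 236), (278, 250), (282, 251), (286, 250), (290, 250), (294, 250), (298, 250), (302, 250), (306, 248), (310, 251), (314, 252), (318, 250), (322, 251), (326, 251), (330, 251), (334, 249), (338, 251), (342, 251), (346, 251), (350, 251), (354, 246), (358, 237), (362, 239)]
202 [(262, 235), (266, 235), (270, 235), (274, 235), (278, 250), (282, 249), (286, 250), (290, 251), (294, 250), (298, 200), (302, 188), (306, 186), (310, 188), (314, 189), (318, 192), (322, 190), (326, 193), (330, 248), (334, 249), (338, 250), (342, 251), (346, 250), (350, 249), (354, 245), (358, 239), (362, 239)]
206 [(262, 235), (266, 235), (270, 235), (274, 237), (278, 250), (282, 248), (286, 250), (290, 241), (294, 180), (298, 186), (302, 190), (306, 190), (310, 189), (314, 189), (318, 193), (322, 191), (326, 186), (330, 183), (334, 204), (338, 250), (342, 250), (346, 250), (350, 248), (354, 243), (358, 239), (362, 238)]
210 [(262, 237), (266, 237), (270, 227), (274, 236), (278, 247), (282, 248), (286, 243), (290, 176), (294, 182), (298, 186), (302, 190), (306, 189), (310, 189), (314, 190), (318, 193), (322, 192), (326, 186), (330, 183), (334, 173), (338, 170), (342, 249), (346, 248), (350, 246), (354, 240), (358, 240), (362, 239)]
-0.005 [313.1 194.7] [312.9 210.9] [274.7 239.6] [351.1 239.9]
-0.007 [313.1 197.7] [312.9 214.4] [274.8 242.7] [351. 243.]
-0.009 [313.1 200.7] [312.9 218. ] [274.8 245.7] [350.9 246. ]
[250 251 251 251 246 219 193 190 189 190 190 190 190 191 191 190 190 190
 215 243 250 250 251 251]
t 12.65 tcp [0.5985 0.0734 0.1537] y [ 0.004 -1.    -0.001] x [ 0.009  0.001 -1.   ] dp [35.8 -0.5 -6.2] F [-0.3  0.  -5.2] w 0.0227
```

```bash
python3 -m jog '{"fingers":[0.1,0.1,0.1,0.1,0.1],"dp":[[10,-0.5,-3],[20,-0.5,-6.5],[32,-0.5,-6.5],[40,-0.5,-6.5],[40,-0.5,-6.5]],"twist":[0,0,0,0,0]}'
python3 - <<'E'
from h import *
c=r.capture("wrist"); go([.605,.0745,.104]); c=r.capture("wrist"); go([.605,.0745,.104])
f=c["frame"].astype(int); print(f[188:222,315].min(1).tolist())
for v in (204,208): 
    u=np.arange(280,350); k=u[f[v,280:350].min(1)<225]; print(v,k.min(),k.max())
s=r.get_state()["tcp_pos"]; 
for dx in (-.006,-.008): print(proj(c,[s[0]+dx+.023,s[1],s[2]-.058]).round(1))
E
```

```text
time_s: 13.15
tcp_pos: [0.6041, 0.0732, 0.1117]
eef_rot: [-179.9, 89.7, 0.3]
contact_force: [-0.5, -0.4, -5.1]
gripper_width: 0.0226
t 13.2 tcp [0.6047 0.0735 0.1127] y [ 0.003 -1.    -0.   ] x [ 0.007  0.    -1.   ] dp [ 8.7 -1.  -0.2] F [ 0.5  0.3 -5.4] w 0.0225
t 13.25 tcp [0.6053 0.0738 0.1135] y [ 0.004 -1.    -0.001] x [ 0.009  0.001 -1.   ] dp [ 9.5 -0.7  0.4] F [ 0.8 -0.  -5. ] w 0.0229
[252, 252, 252, 251, 250, 250, 249, 249, 249, 244, 220, 194, 189, 190, 190, 191, 191, 190, 190, 189, 190, 190, 190, 190, 217, 245, 250, 250, 251, 251, 252, 252, 252, 252]
204 294 331
208 289 337
[313.6 196. ]
[313.6 199. ]
```

```bash
python3 -m jog '{"fingers":[0.1,0.1,0.1,0.1,0.1],"dp":[[3,-0.5,0],[5,-0.5,0],[7,-0.5,0],[8,-0.5,0],[8,-0.5,0]],"twist":[0,0,0,0,0]}'
python3 -m jog '{"fingers":[0.1,0.1,0.1,0.1,0.1],"dp":[[0.5,0,0],[1,0,0],[1,0,0],[1,0,0],[1,0,0]],"twist":[0,0,0,0,0]}'
```

```text
time_s: 13.75
tcp_pos: [0.6052, 0.0743, 0.1054]
eef_rot: [-175.2, 89.5, 5.0]
contact_force: [-0.6, -0.2, -4.6]
gripper_width: 0.0229
time_s: 14.25
tcp_pos: [0.6053, 0.0743, 0.1044]
eef_rot: [-175.2, 89.5, 5.0]
contact_force: [-0.5, 0.2, -4.3]
gripper_width: 0.023
```

```bash
python3 -m jog '{"fingers":[0.1,0.1,0.1,0.1,0.1],"dp":[[0.3,0,0],[0.6,0,0],[0.8,0,0],[0.8,0,0],[0.8,0,0]],"twist":[0,0,0,0,0]}'
python3 -m jog '{"fingers":[0.1,0.1,0.1,0.1,0.1],"dp":[[0.3,0,0],[0.6,0,0],[0.8,0,0],[0.8,0,0],[0.8,0,0]],"twist":[0,0,0,0,0]}'
```

```text
time_s: 14.75
tcp_pos: [0.6053, 0.0743, 0.1036]
eef_rot: [-175.3, 89.5, 4.9]
contact_force: [0.4, 0.0, -5.4]
gripper_width: 0.023
time_s: 15.25
tcp_pos: [0.6054, 0.0743, 0.1029]
eef_rot: [-175.1, 89.5, 5.1]
contact_force: [0.2, 0.1, -3.0]
gripper_width: 0.0232
```

```bash
python3 -m jog '{"fingers":[0.1,0.1,0.1,0.1,0.1],"dp":[[0.2,0,0],[0.4,0,0],[0.4,0,0],[0.4,0,0],[0.4,0,0]],"twist":[0,0,0,0,0]}' 
python3 - <<'E'
from h import *
for _ in range(2): c=r.capture("wrist"); go([.605,.0745,.104])
f=c["frame"].astype(int); print(f[188:222,315].min(1).tolist())
s=r.get_state()["tcp_pos"]
for dx in (-.006,-.008): print(proj(c,[s[0]+dx+.023,s[1],s[2]-.058]).round(1))
E
```

```text
time_s: 15.75
tcp_pos: [0.6056, 0.0743, 0.1028]
eef_rot: [-175.1, 89.5, 5.1]
contact_force: [0.8, 0.7, -0.3]
gripper_width: 0.023
t 15.8 tcp [0.6056 0.0743 0.1028] y [ 0.004 -1.    -0.001] x [ 0.009  0.001 -1.   ] dp [-1.2 -0.2  0.6] F [ 0.  -0.3 -0.7] w 0.023
t 15.85 tcp [0.6056 0.0743 0.1028] y [ 0.004 -1.    -0.001] x [ 0.009  0.001 -1.   ] dp [-1.2 -0.2  0.6] F [-0.7 -1.3  0. ] w 0.0234
[252, 252, 252, 252, 252, 251, 251, 250, 249, 249, 243, 214, 190, 189, 189, 187, 187, 188, 189, 188, 189, 191, 189, 192, 215, 241, 249, 250, 251, 251, 252, 252, 252, 252]
[314.  196.7]
[314.  199.7]
```

Bearing on the crown with the load carried by the cell, axis at about x=0.598. I release.

```bash
python3 -m jog '{"fingers":[0.29,0.32,0.34,0.36,0.38],"dp":[[0,0,0],[0,0,0],[0,0,0],[0,0,0],[0,0,0]],"twist":[0,0,0,0,0]}' 
python3 -m jog '{"fingers":[0.45,0.55,0.6,0.6,0.6],"dp":[[0,0,0],[0,0,0],[0,0,0],[0,0,0],[0,0,0]],"twist":[0,0,0,0,0]}' 
python3 - <<'E'
from h import *
for _ in range(4):
    c=r.capture("wrist"); f=c["frame"].astype(int); print(f[190:220,315].min(1).tolist())
go([.605,.0745,.104])
c=r.capture("scene"); cv2.imwrite("pics/s7.png",cv2.resize(c["frame"][105:215,245:365],(654,600),interpolation=cv2.INTER_CUBIC)[:,:,::-1])
E
```

```text
time_s: 16.35
tcp_pos: [0.6057, 0.0744, 0.1028]
eef_rot: [-175.0, 89.5, 5.2]
contact_force: [0.3, -0.4, -0.8]
gripper_width: 0.0325
time_s: 16.85
tcp_pos: [0.6056, 0.0744, 0.1028]
eef_rot: [-175.0, 89.5, 5.2]
contact_force: [-0.4, 0.4, 0.1]
gripper_width: 0.0522
[250, 250, 250, 249, 249, 247, 247, 246, 238, 201, 179, 177, 177, 178, 177, 177, 178, 180, 178, 177, 179, 205, 239, 247, 249, 250, 250, 251, 250, 250]
[251, 250, 250, 249, 249, 248, 247, 245, 238, 201, 179, 176, 177, 177, 177, 177, 178, 178, 179, 179, 180, 204, 239, 247, 249, 250, 250, 251, 250, 250]
[251, 250, 250, 249, 249, 248, 247, 245, 237, 202, 179, 176, 177, 178, 179, 179, 178, 178, 179, 179, 180, 205, 240, 248, 249, 250, 251, 251, 251, 250]
[250, 250, 250, 249, 249, 248, 247, 245, 238, 202, 181, 178, 177, 177, 177, 177, 176, 179, 180, 178, 180, 205, 240, 248, 249, 250, 251, 251, 250, 250]
t 17.05 tcp [0.6057 0.0744 0.1028] y [ 0.004 -1.    -0.001] x [ 0.009  0.001 -1.   ] dp [-1.2 -0.1  0.7] F [-0.  -0.9 -0.5] w 0.0526
```

View pics/s7.png

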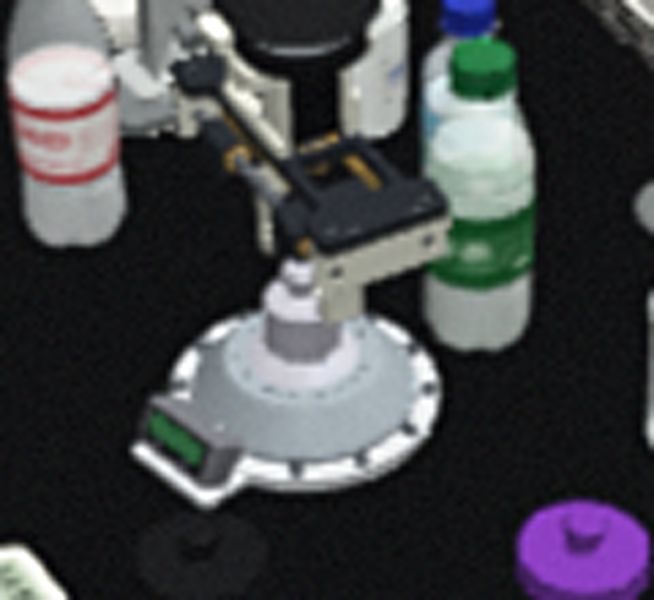

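The weight stands on the button, still over four frames. I raise the gripper straight up and check from above.

```bash
python3 -m jog '{"fingers":[0.6,0.6,0.6,0.6,0.6],"dp":[[-15,0,0],[-45,0,0],[-80,0,0],[-120,0,0],[-140,0,0]],"twist":[0,0,0,0,0]}' 
python3 - <<'E'
from h import *
go([.6,.07,.2])
c=r.capture("wrist"); np.savez("w8.npz",**c)
cv2.imwrite("pics/w8.png",cv2.resize(c["frame"][70:270,190:430],None,fx=3,fy=3,interpolation=cv2.INTER_CUBIC)[:200*3,:,::-1])
X=[.598,.074]
for z in (.045,.079,.0955,.102): print(z,((proj(c,[*X,z])-[190,70])*3).round(), ((proj(c,[X[0]+.023,X[1],z])-[190,70])*3).round())
print("cap px",((proj(c,[.48,-.03,.03])-[190,70])*3).round())
E
```

```text
time_s: 17.6
tcp_pos: [0.6055, 0.0744, 0.2468]
eef_rot: [-172.2, 89.2, 8.0]
contact_force: [0.8, 0.3, -0.4]
gripper_width: 0.0525
t 17.6 tcp [0.6055 0.0744 0.2468] y [ 0.004 -1.    -0.002] x [ 0.014  0.002 -1.   ] dp [46.7  4.5  6.2] F [ 0.8  0.3 -0.4] w 0.0525
0.045 [373. 343.] [374. 280.]
0.079 [373. 366.] [374. 297.]
0.0955 [373. 379.] [374. 307.]
0.102 [373. 385.] [374. 311.]
cap px [626. 617.]
```

View pics/w8.png

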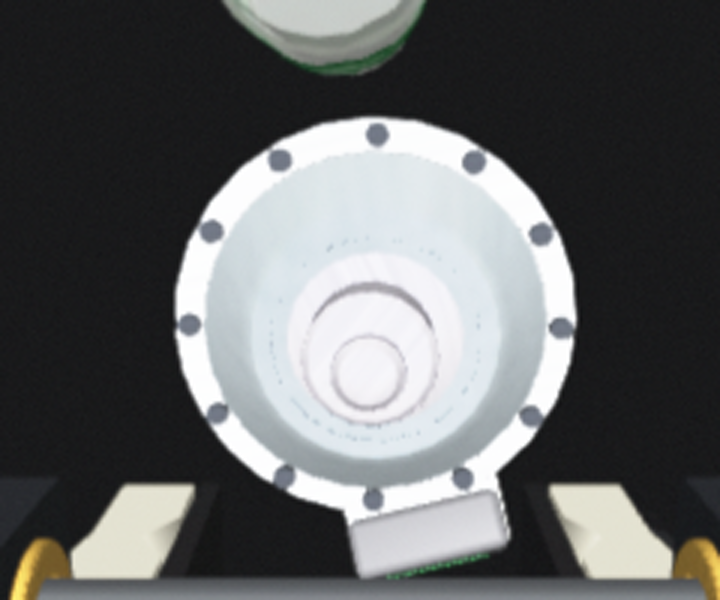

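Wrist view: weight upright on the button, foot front edge at crop row 283, body top edge at 293, knob at (369,372). A slight lean toward +x is possible, so I measure it against the flange in this same picture.

```bash
python3 - <<'E'
from h import *
c=dict(np.load("w8.npz")); gray=cv2.cvtColor(c["frame"],cv2.COLOR_RGB2GRAY)
def edge(c0,r0,r1,z,sign,angs):
    W=[]
    for a in np.radians(angs):
        q=np.arange(r0,r1,.25); mx=(c0[0]+q*np.cos(a)).astype(np.float32)[None]; my=(c0[1]+q*np.sin(a)).astype(np.float32)[None]
        pr=cv2.remap(gray,mx,my,cv2.INTER_LINEAR)[0].astype(float); pr=np.convolve(pr,np.ones(3)/3,'valid')
        k=np.argmax(sign*np.diff(pr)); qq=q[k+1]+.125; W.append(ray(c,c0[0]+qq*np.cos(a),c0[1]+qq*np.sin(a),z)[:2])
    W=np.array(W)
    for _ in range(3):
        s=np.linalg.lstsq(np.c_[2*W,np.ones(len(W))],(W**2).sum(1),rcond=None)[0]; R=np.sqrt(s[2]+s[:2]@s[:2]); e=abs(np.hypot(*(W-s[:2]).T)-R); W=W[e<=max(2*np.median(e),3e-4)]
    return s[:2].round(4),R.round(4),len(W)
P=lambda u,v:(190+u/3,70+v/3)
print("flange",edge(P(375,313),55,78,.010,-1,np.arange(-200,20,4)))
print("knob",edge(P(369,372),7,16,.0955,-1,np.arange(0,360,6)))
print("foot front arc",edge(P(370,345),14,26,.0455,-1,np.arange(-140,-39,4)))
print("body top arc",edge(P(370,352),14,30,.078,-1,np.arange(30,151,4)), edge(P(370,352),14,24,.078,-1,np.arange(-140,-39,4)))
E
```

```text
flange (array([0.5987, 0.0738]), np.float64(0.0794), 43)
knob (array([0.6008, 0.0761]), np.float64(0.0107), 33)
foot front arc (array([0.5937, 0.0758]), np.float64(0.0238), 20)
body top arc (array([0.6013, 0.0709]), np.float64(0.0179), 16) (array([0.6015, 0.0757]), np.float64(0.0217), 20)
```

My "foot arc" picked the bright-to-dark edge, which is the body top rather than the foot. I redo it with the right sign and check for stillness.

```bash
python3 - <<'E'
from h import *
a=dict(np.load("w8.npz")); c=r.capture("wrist"); print("diff since",cv2.absdiff(a["frame"],c["frame"])[150:215,290:340].mean())
g=cv2.cvtColor(c["frame"],cv2.COLOR_RGB2GRAY)[155:180,308:318].mean(1); print(g.round().tolist())
d=np.diff(g); lo=155+np.argmin(g[:15])
for v in np.arange(162,167,.5): print(v,"foot front x if z=.045:",ray(c,313.3,v,.045)[0].round(4),"top front x z=.079:",ray(c,313.3,v+3.5,.079)[0].round(4))
E
```

```text
diff since 5.069538461538461
[233.0, 242.0, 244.0, 244.0, 244.0, 244.0, 244.0, 244.0, 243.0, 233.0, 191.0, 168.0, 169.0, 199.0, 236.0, 243.0, 244.0, 244.0, 244.0, 245.0, 245.0, 245.0, 245.0, 245.0, 245.0]
162.0 foot front x if z=.045: 0.6239 top front x z=.079: 0.6256
162.5 foot front x if z=.045: 0.6233 top front x z=.079: 0.6251
163.0 foot front x if z=.045: 0.6228 top front x z=.079: 0.6246
163.5 foot front x if z=.045: 0.6222 top front x z=.079: 0.6242
164.0 foot front x if z=.045: 0.6217 top front x z=.079: 0.6237
164.5 foot front x if z=.045: 0.6211 top front x z=.079: 0.6232
165.0 foot front x if z=.045: 0.6206 top front x z=.079: 0.6227
165.5 foot front x if z=.045: 0.62 top front x z=.079: 0.6222
166.0 foot front x if z=.045: 0.6195 top front x z=.079: 0.6217
166.5 foot front x if z=.045: 0.619 top front x z=.079: 0.6212
```

```bash
python3 - <<'E'
from h import *
F=[]
for i in range(6): F.append(r.capture("wrist")["frame"])
for f in F[1:]: print(cv2.absdiff(F[0],f)[150:215,290:340].mean().round(2),end=" ")
a=cv2.cvtColor(F[0],cv2.COLOR_RGB2GRAY)[150:215,290:340].astype(np.float32)
print([np.round(cv2.phaseCorrelate(a,cv2.cvtColor(f,cv2.COLOR_RGB2GRAY)[150:215,290:340].astype(np.float32))[0],2).tolist() for f in F[1:]])
T=r.capture("top"); gray=cv2.cvtColor(T["frame"],cv2.COLOR_RGB2GRAY)
go([.6,.07,.2])
E
```

```text
5.25 8.79 10.36 10.89 10.88 [[-0.24, -0.93], [-0.34, -1.91], [-0.64, -2.59], [-0.72, -2.76], [-0.83, -2.8]]
t 18.05 tcp [0.6039 0.0741 0.2416] y [ 0.004 -1.    -0.   ] x [ 0.008  0.    -1.   ] dp [41.6  4.1  4.3] F [-0.1  0.2  0. ] w 0.0521
```

```bash
python3 -m jog '{"fingers":[0.6,0.6,0.6,0.6,0.6],"dp":[[0,0,0],[0,0,0],[0,0,0],[0,0,0],[0,0,0]],"twist":[0,0,0,0,0]}' 
python3 - <<'E'
from h import *
F=[r.capture("wrist") for i in range(8)]
G=[cv2.cvtColor(f["frame"],cv2.COLOR_RGB2GRAY).astype(np.float32) for f in F]
for n,s in(("weight",np.s_[150:225,290:340]),("flange",np.s_[95:150,250:380])):
    print(n,[np.round(cv2.phaseCorrelate(np.ascontiguousarray(G[0][s]),np.ascontiguousarray(g[s]))[0],2).tolist() for g in G[1:]])
g=G[-1][155:190,308:318].mean(1); print(g.round().tolist()); print(np.array([proj(F[-1],[.5987+.023,.074,z]) for z in (.045,.079)]).round(1))
c=r.capture("top"); u,v=proj(c,[.48,-.03,.02]).astype(int)
m=cv2.cvtColor(c["frame"],cv2.COLOR_RGB2GRAY); print("cap px",u,v)
E
```

```text
time_s: 18.55
tcp_pos: [0.604, 0.0741, 0.2417]
eef_rot: [-179.1, 89.6, 1.1]
contact_force: [-0.2, 0.4, 0.3]
gripper_width: 0.0528
weight [[-0.01, 0.5], [-0.03, 0.52], [-0.04, 0.52], [-0.07, 0.51], [-0.07, 0.51], [-0.07, 0.54], [-0.11, 0.56]]
flange [[0.54, 0.0], [0.52, -0.01], [0.53, -0.03], [0.5, -0.0], [0.51, -0.01], [0.5, -0.03], [0.49, -0.02]]
[246.0, 246.0, 246.0, 246.0, 246.0, 245.0, 235.0, 195.0, 174.0, 175.0, 202.0, 237.0, 246.0, 246.0, 246.0, 247.0, 247.0, 247.0, 247.0, 247.0, 247.0, 247.0, 247.0, 246.0, 241.0, 223.0, 226.0, 241.0, 244.0, 245.0, 246.0, 246.0, 246.0, 246.0, 246.0]
[[313.9 161. ]
 [313.9 166.6]]
cap px 293 217
```

At rest, and the tilt estimate is about 0.03–0.06 rad against the 0.12 limit. I hand in.

```bash
python3 -c "
from plant import r
print(r.close_job())"
```

```text
the job is handed in; nothing more can be done
None
```

I took the dust cap off the cell and stood it open side down on the worktop at about (0.48, -0.03). Then I turned the larger weight upright by pivoting it about its foot edge and regripping it on the worktop. I set it on the crown, released it and raised the gripper clear. The job was handed in at about 19 s of the 62 s allowed, and no verdict came back.

**Cell load:** I lowered the weight in steps of under 1 mm. The wrist force went from -5 N to about 0 N as the cell took the load, so I saw no hard contact with the cell.

**Final position:** Measured in the last pictures from above, the foot is about 1–2 mm from the crown. Between pictures the weight's drift stayed within about 0.1 px, so it is at rest.

**Tilt:** It leans slightly toward +x. My estimates disagreed: about 0.03 rad from the knob position and 0.05–0.07 rad from the foot and body edges. All are below the 0.12 limit.

**Earlier errors:**
- One foot-edge fit picked the wrong edge and was dropped.
- The weight hung about 7 mm off the tool centre, which I corrected before lowering.
- The first check for stillness failed only because the arm was still settling.

**Not checked:** I saw the cap standing flat in earlier pictures but did not measure it again at the end. The bystanders and the smaller weight looked untouched, but I did not measure them. I viewed 13 pictures, three past the budget of 10.

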